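# Set the chocolate melter to its fourth setting and start it

## Task

Set the chocolate melter to its fourth setting: with a fingertip, push the pointer of its selector clockwise, click by click, until it rests on the fourth bar counted from the off dot (the shortest bar is the first), never going past that position; then push the round start key next to the selector fully down and let it come up again. Only touch: do not grip, lift or shove the melter or its controls, never press the key before the selector is set, and leave the jar, nozzle and cutter beside the melter where they stand.

Things in the scene. Friction and masses are not known exactly. Their poses are not given: they have to be found in the camera images.
- melter: Chocolate melter, loose on rubber feet, about 1.8 kg: white housing 270 (its x) x 240 (y) x 60 mm high, an open aluminium pan sunk in its rear half (centre x = +62 mm, rim radius 74 mm, rim 63 mm up), a flat steel control deck in front, 60 mm above the table. Origin: centre of its underside. Its x points from deck to pan (away from the robot, within 0.5 rad), y left, z up.
- selector_axis (a point): Point on the black selector's vertical turning axis, 18 mm above the deck; at x = -75, y = +35 mm in the melter's frame. Selector: skirt of radius 24 mm, 6 mm high, hub of radius 12 mm, 30 mm high, and one pointer bar to one side: 10 mm wide, from 6 to 30 mm above the deck, tip 45 mm from the axis, a thin white line along its top.
- pointer (a point): Point in the middle of the pointer bar, 36 mm from the axis and 18 mm above the deck; it turns with the bar. The place to push, on the bar's side. The direction from selector_axis to here is where the pointer points.
- off_dot (a point): The off mark: a black dot of 8 mm flat on the deck, 53 mm from the selector axis, 120 degrees counter-clockwise (from above) of the melter's +x. Clockwise from it follow six black bars, every 40 degrees, growing from 5 to 16 mm in length (settings 1 to 6), 48 to 65 mm from the axis.
- selector (a joint): Angle in rad, growing clockwise from above. 0 = off dot (stop), a click every 0.698; setting 4 = 2.793 (pointer 40 degrees clockwise of the melter's +x), 6 = 4.189 (stop). Starts at off, 1 or 2. A sprung detent holds each click: 2 to 4 N on the bar pushes it out; half-way to the next click it lets go, jumps the rest by itself and centres there.
- start_key_top (a point): Centre of the top face of the start key when up: a round white spring key of 24 mm diameter, its top 22 mm above the deck (82 mm above the table), in a grey collar of 40 mm diameter, 12 mm high; at x = -75, y = -75 mm in the melter's frame (110 mm to the right of the selector axis). It moves straight down.
- start_key (a joint): Travel of the start key in m: 0 up, 0.006 fully down (about 4 N); it springs up when let go.
- cream_jar: Small closed jar with a white lid, 42 mm diameter, 42 mm high, loose, standing to the left of the melter. Origin: centre of its underside.
- nozzle: Steel cone piping nozzle, 30 mm diameter, 42 mm high, loose, standing to the right of the control deck. Origin: centre of its underside.
- cutter: Round steel pastry cutter, 46 mm diameter, 33 mm high, loose, standing to the right of the melter, behind the nozzle. Origin: centre of its underside.

How it is judged (in metres and radians):
On the way, in this order (a step that is already met when the one before it is completed fails the run):
1. the selector rests at setting 4 (value of joint selector between 2.643 and 2.943 rad and velocity of joint selector between -0.3 and 0.3 rad/s and value of joint start_key below 0.002 m), for 0.2 s.
2. the start key is pressed down with the selector at setting 4 (value of joint selector between 2.643 and 2.943 rad and value of joint start_key above 0.0045 m), for 0.05 s.
At the end, for the whole second after the job is handed in: the selector rests within 0.15 rad of setting 4 (2.793 rad), the start key has been pressed at least 4.5 mm and is up again, the melter stands level within 30 mm of where it was, and the jar, nozzle and cutter are within 15 mm of where they were (value of joint selector between 2.643 and 2.943 rad and value of joint start_key below 0.0015 m and distance of melter from where it was at the start of the episode below 0.03 m and angle between melter's own z axis and vertical below 0.05 rad and linear speed of melter below 0.02 m/s and distance of each of cream_jar, nozzle, cutter from where it was at the start of the episode below 0.015 m); the robot touches nothing.
It fails at once if the selector is turned past setting 4 towards setting 5 (value of joint selector above 3.142 rad).
It fails at once if the start key is pressed while the selector is not at setting 4 (value of joint start_key above 0.003 m and not (value of joint selector between 2.643 and 2.943 rad)).
It fails at once if the melter is lifted, tipped, or shoved more than 30 mm (height (world z) of melter above 0.008 m or angle between melter's own z axis and vertical above 0.08 rad or distance of melter from where it was at the start of the episode above 0.03 m).
It fails at once if the melter or its controls are gripped or forced (over 35 N) (contact force between the fingers and melter above 35 N).
It fails at once if the jar, nozzle or cutter is moved or lifted by more than 15 mm (distance of any of cream_jar, nozzle, cutter from where it was at the start of the episode above 0.015 m).
It also fails if it takes over 72 s, if anything falls off the work surface, if the arm or the gripper's body presses on something with over 40 N, if the wrist force passes 120 N, or if a joint passes its speed limit or range.

## Robot

A 7-joint arm with a two-finger parallel gripper is mounted at the origin on a cart in front of the work surface, level with it; the furniture and walls round the work are solid. World frame = base frame: x ahead of the robot, y to its left, z up, the work surface at z = 0. Lengths are in m, angles in degrees, forces in N, time in s.
With the tool pointing down it reaches from about 0.425 to 0.875 m from the base axis. Payload 4.7 kg.
Tool frame: the origin (TCP) lies at the very end of the fingers, on their centre line; the grasp point (between the pads) lies 19 mm behind it; z points along the fingers, y is the line along which they close (so a half turn about z gives the same grasp; the last joint's range is limited). The gripper opens to 87 mm and grips with 3 to 60 N. Pads are 19 mm wide; open, the fingers measure 117 mm over their backs; the gripper's body (75 mm by 190 mm) begins 51 mm behind the grasp point.
Start: joints at [74.834, 18.392, -4.016, 83.108, 1.295, 78.541, -3.26], TCP at [0.179, -0.625, 0.2] pointing down, gripper open.
Joint ranges: [-163.93, 163.93], [-17.29, 119.83], [-79.2, 71.16], [3.27, 140.29], [-89.18, 269.18], [5.43, 117.66], [-154.24, 154.24]. Speed limits (degrees/s): [147.25, 147.25, 180, 180, 180, 180, 180].

## Interface

Orientations are given as [roll, pitch, yaw] about the fixed x, y, z axes, in that order (R = Rz(yaw) Ry(pitch) Rx(roll)).
In Python, from cell import get_obs, read_camera, sign_off, silhouettes gives the robot as it stands.
- The arm moves only by the tool play_rows, never from a script. Its argument "steps" is a list that holds one entry, the list of rows, each a list of 7 numbers: the shift along the tool's x, y, z in m, then the turn, a rotation vector about the tool's x, y, z in rad, then the finger opening in m, from 0 to 0.087. A call has 1 to 12 rows; each row shifts and turns the commanded pose from where the row before left it, along the tool's axes as they then stand; what a row does not reach is not made up. A row lasts 1/10 s, in which the tool goes at most 50 mm and 8.59 degrees, less where a joint would pass 70% of its speed; a pose out of reach is approached as far as the arm can. A call is refused whole if a number of a shift passes 0.05 or a number of a turn 0.15, either way. A call with a gripper value outside its range is refused whole. The fingers move at their own pace and stop on an object; "force" is the grip in N (left out, the last holds). Time passes only in rows, so rows that do not move let the fingers close. It gives the time, the measured TCP pose, the force, the opening and the grip force at its end, in the units of the state.
- get_obs(): the state, without advancing time (a new reading comes with each control period).
- read_camera(name): name is "side" or "top"; returns a dict with "frame" (400x640x3 uint8, red, green, blue), "intrinsics" (3x3 intrinsics, pixels), "view" (4x4, takes a point from world to camera coordinates). Camera axes: x right, y up, looking along -z (the intrinsics and any distortion apply to the point x, -y, -z); pixel columns grow to the right and rows downward; lengths in m; the calibration is good to about 2 mm. A picture is of the moment at which its call begins. There is no depth.
- sign_off(): hands the job in; it is judged then, once.
Trained networks look in the newest picture that a camera, given by its name, has taken for a name from the list of things; names that differ only in an ending like _2 or _b are one class to them, and where a whole thing is asked for, a point or a joint stands for the part that bears it (a point fixed in the world has none). Each returns a list of dicts, best first, with "p" (0 to 1); they miss things now and then, are a little off and sometimes report something else, mostly with a low value. They report only what shows in the picture. A call takes as long as a camera call.
- silhouettes(camera, name): "pixels" (400x640 bool, what is visible of it) and "extent" ([left, top, right, bottom] in pixels, round what is visible of it).
The state is a dict: "time_s": time; "qpos": joint angles; "joint_velocities": joint speeds; "effort": joint torques, N m; "tool_pos": TCP position; "tool_rot": TCP orientation; "force": force on the tool from outside, world axes, zero at the start; "wrist_torque": the same for the moment, N m; "grip_width": finger opening in m; "grasp_force": force on a finger pad.
Only numpy, scipy, OpenCV 4.12 (cv2) and the standard library are available. Lean on these libraries where they do the work, as an engineer would, in place of code of your own. Each camera call takes 0.05 s, during which the arm holds its last target. There are 200 camera calls.

## Working session

There is one attempt and no reset: what is moved stays moved. The work goes in short steps, Python scripts to look and compute and a tool call to move; the robot and the scene stay as the last step left them, time stands still between calls to the robot, and variables do not carry over. Pictures are saved under pics/ and viewed, at most 11 in all, crops included, and the job is handed in when it is done.

Besides the shell and the picture viewer there is one more tool, called after "Emit:" as name(argument=value, ...) on one line, values as JSON. play_rows: Moves the arm, as the interface text tells. Its arguments: {"type":"object","properties":{"steps":{"type":"array","items":{"type":"array","items":{"type":"array","items":{"type":"number"}}}},"force":{"type":"number"}},"required":["steps"]}

```bash
mkdir -p pics
cat > h.py <<'E'
import numpy as np, cv2
from cell import get_obs, read_camera, sign_off, silhouettes
def ray(c,u,v,z):
    K=np.array(c["intrinsics"]);V=np.array(c["view"])
    d=np.linalg.inv(K)@[u,v,1]; d=V[:3,:3].T@(d*[1,-1,-1]); o=-V[:3,:3].T@V[:3,3]
    return o+d*(z-o[2])/d[2]
def proj(c,p):
    K=np.array(c["intrinsics"]);V=np.array(c["view"])
    q=(V[:3,:3]@np.array(p)+V[:3,3])*[1,-1,-1]; q=K@q; return q[:2]/q[2]
E
python3 - <<'E'
from h import *
c=read_camera("top"); cv2.imwrite("pics/top.png",c["frame"][:,:,::-1]); print(c.keys(),c["intrinsics"],c["view"])
for n,z in [("melter",.06),("selector_axis",.09),("pointer",.09),("off_dot",.06),("start_key_top",.082),("cream_jar",.042),("nozzle",.042),("cutter",.033)]:
    for s in silhouettes("top",n)[:2]:
        v,u=np.nonzero(s["pixels"]); print(n,s["p"],s["extent"],len(u),ray(c,u.mean(),v.mean(),z).round(4))
c=read_camera("side"); cv2.imwrite("pics/side.png",c["frame"][:,:,::-1])
o=get_obs();print(o)
E
```

```text
dict_keys(['frame', 'intrinsics', 'view']) [[382.0357815    0.         318.52839318]
 [  0.         382.0357815  200.37734218]
 [  0.           0.           1.        ]] [[-0.00302038 -0.99999441  0.00143432  0.04301838]
 [ 0.98453331 -0.00272242  0.17517634 -0.61709792]
 [-0.17517145  0.00194123  0.98453603 -0.89332177]
 [ 0.          0.          0.          1.        ]]
melter 0.92 [238.8, 143.5, 345.2, 258.6] 10409 [0.6152 0.1008 0.06  ]
melter 0.49 [267.9, 212.2, 286.9, 239.9] 328 [0.5529 0.1439 0.06  ]
selector_axis 0.43 [316.5, 227.1, 326.7, 237.3] 88 [0.5389 0.0322 0.09  ]
pointer 0.67 [264.7, 211.4, 290.2, 238.9] 363 [0.5504 0.1409 0.09  ]
off_dot 0.65 [239.9, 142.8, 345.6, 259.4] 10380 [0.6152 0.1005 0.06  ]
start_key_top 0.43 [317.6, 226.0, 329.4, 234.7] 76 [0.5396 0.0321 0.082 ]
cream_jar 0.84 [205.3, 204.0, 226.6, 222.7] 275 [0.5873 0.2972 0.042 ]
cutter 0.58 [370.9, 186.7, 377.8, 204.7] 60 [ 0.6456 -0.1032  0.033 ]
{'time_s': 0.5, 'qpos': array([74.83469272, 18.39116637, -4.01707408, 83.10744448,  1.29508716,
       78.54079804, -3.26006493]), 'joint_velocities': array([ 0.0828479 , -0.0374946 ,  0.02829221, -0.10511074, -0.04381865,
       -0.08986385, -0.04501482]), 'effort': array([-6.29050755e-04, -4.90600920e+01, -4.02785316e-01, -3.12462473e+01,
       -6.36831438e-02,  3.46624176e-02,  4.20305514e-05]), 'tool_pos': array([ 0.17885911, -0.62493313,  0.19999619]), 'tool_rot': array([1.79994267e+02, 2.50738546e-03, 1.59749776e+01]), 'force': array([ 0.09540788, -0.22126575, -0.29378487]), 'wrist_torque': array([-3.95211213e-02, -2.27023213e-02, -9.59350071e-05]), 'grasp_force': 0.0, 'grip_width': 0.08685754038584065}
```

View pics/top.png

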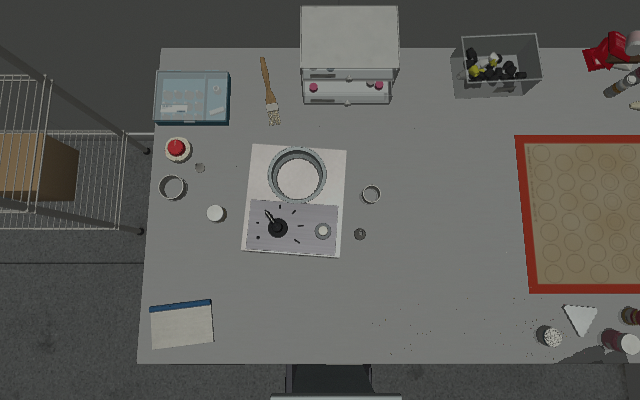

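View pics/side.png

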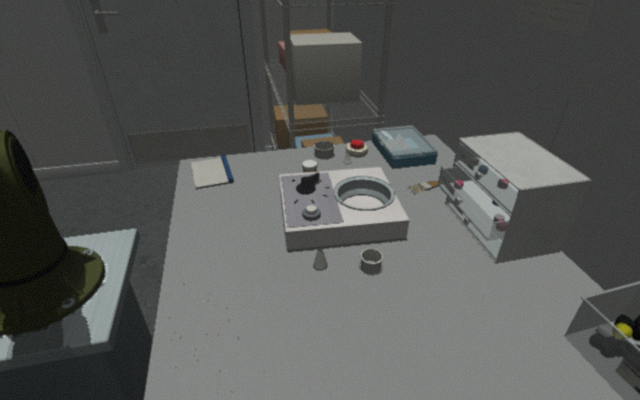

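The top view shows the melter near (295,200), the selector hub near (278,228) with its pointer going up-left to (267,213), and the key at (323,231). The nozzle is at (360,234), the jar at (215,214) and the cutter at (371,194). Next I fit the melter pose.

```bash
cat > fit.py <<'E'
from h import *
from scipy.optimize import minimize
def fit():
    M=[]
    for n in("top","side"):
        c=read_camera(n); s=silhouettes(n,"melter")[0]; M.append((c,s["pixels"]))
    box=np.array([[a*.135,b*.12,z] for a in(-1,1) for b in(-1,1) for z in(0,.06)])
    rim=np.array([[.062+.074*np.cos(t),.074*np.sin(t),.063] for t in np.linspace(0,6.3,40)])
    def W(q,P):
        P=np.atleast_2d(P); c,s=np.cos(q[2]),np.sin(q[2]); return np.c_[q[0]+c*P[:,0]-s*P[:,1],q[1]+s*P[:,0]+c*P[:,1],P[:,2]]
    def cost(q,ms=M):
        r=0
        for c,m in ms:
            im=np.zeros((800*2,1280*2),np.uint8)
            pts=np.array([proj(c,p) for p in W(q,box)])*4
            cv2.fillConvexPoly(im,cv2.convexHull(pts.astype(np.float32)).round().astype(np.int32),255)
            f=cv2.resize(im,(640,400),interpolation=cv2.INTER_AREA)/255.
            r+=np.abs(f-m).sum()/m.sum()
        return r
    out=[]
    for ms in(M[:1],M):
        r=minimize(lambda q:cost(q*np.array([1,1,4]),ms),np.array([.613,.1,0]),method="Nelder-Mead",options=dict(initial_simplex=np.array([[.613,.1,0],[.63,.1,0],[.613,.12,0],[.613,.1,-.03]]),xatol=1e-4))
        q=r.x*[1,1,4]; print("melter x y yaw",q.round(4),r.fun); out.append(q)
    return M,out[-1],W
if __name__=="__main__":
    M,q,W=fit()
    for n in("top","side"):
        c=read_camera(n); S=5
        c0=(225,135) if n=="top" else (265,150)
        im=c["frame"][c0[1]:c0[1]+120,c0[0]:c0[0]+150,::-1]; im=cv2.resize(im,None,fx=S,fy=S,interpolation=cv2.INTER_CUBIC)
        def dot(P,col):
            for p in W(q,P):
                u=(proj(c,p)-c0+.5)*S; cv2.circle(im,tuple(int(x) for x in u),2,col,-1)
        dot([[a*.135,b*.12,.06] for a in(-1,1) for b in(-1,1)],(0,0,255))
        dot([[-.075,.035,.09],[-.075,-.075,.082]],(0,255,0))
        for k in range(7):
            t=np.radians(120-40*k); dot([[-.075+.053*np.cos(t),.035+.053*np.sin(t),.06]],(255,0,255))
            dot([[-.075+.045*np.cos(t),.035+.045*np.sin(t),.09]],(0,255,255))
        cv2.imwrite(f"pics/z_{n}.png",im)
    for n,P in(("axis",[-.075,.035,.09]),("key",[-.075,-.075,.082])): print(n,W(q,P).round(4))
    ct=M[0][0]
    print("jar",ray(ct,215,213,.03),"noz",ray(ct,360,234,.02),"cut",ray(ct,371,194,.03))
E
python3 fit.py
```

```text
melter x y yaw [ 0.6204  0.0999 -0.0802] 0.017652481036278343
melter x y yaw [ 0.6215  0.1008 -0.0797] 0.07027435223418614
axis [[0.5496 0.1416 0.09  ]]
key [[0.5408 0.032  0.082 ]]
jar [0.58985678 0.30320093 0.03      ] noz [ 0.53654957 -0.06362646  0.02      ] cut [ 0.6377406 -0.0928724  0.03     ]
```

View pics/z_top.png

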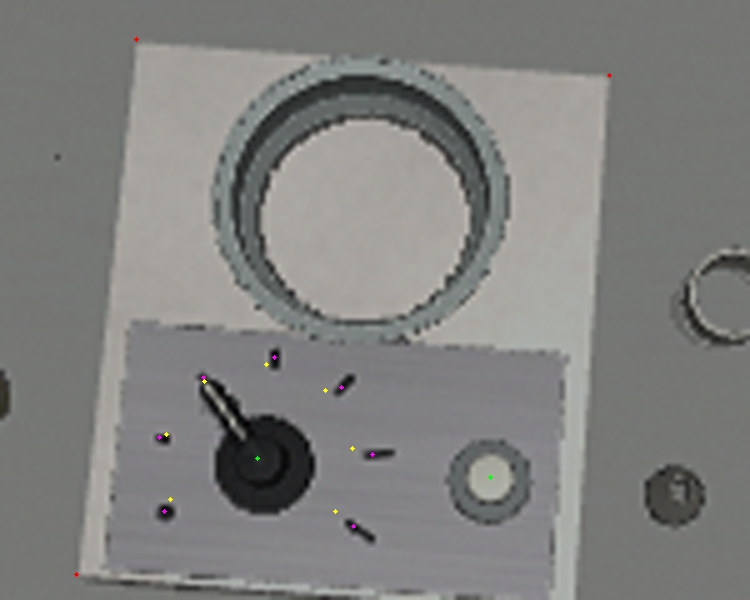

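View pics/z_side.png

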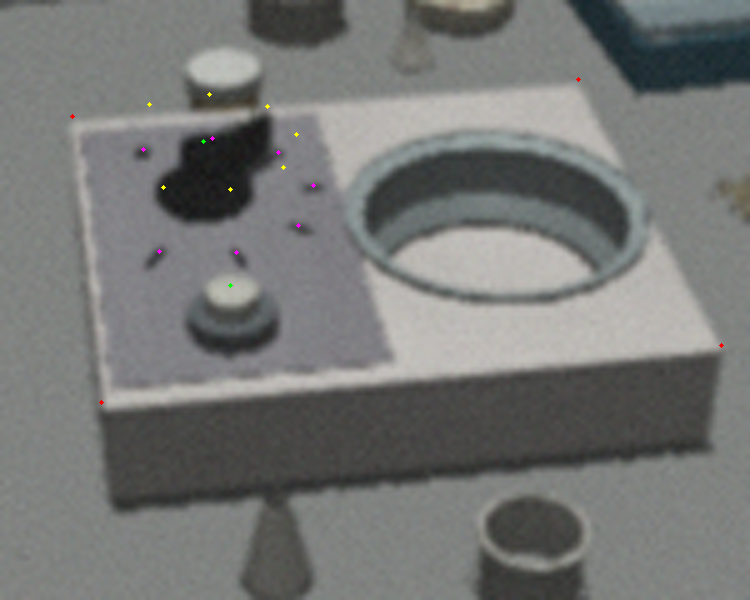

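The selector starts at setting 2: the pointer lies on the second bar. I close the fingers and move to the counter-clockwise side of the bar.

Emit:
play_rows(steps=[[[0.0398,-0.0224,0,0,0,0,0],[0.0398,-0.0224,0,0,0,0,0],[0.0398,-0.0224,0,0,0,0,0],[0.0398,-0.0224,0,0,0,0,0],[0.0398,-0.0224,0,0,0,0,0],[0.0398,-0.0224,0,0,0,0,0],[0.0398,-0.0224,0,0,0,0,0],[0.0398,-0.0224,0,0,0,0,0],[0.0398,-0.0224,0,0,0,0,0],[0.0398,-0.0224,0,0,0,0,0]]], force=10)

```text
time_s: 1.8
tool_pos: [0.501, -0.2987, 0.2003]
tool_rot: [180.0, -0.0, 16.0]
force: [-0.3, -1.1, 0.1]
grip_width: 0.0148
grasp_force: 0.0
```

Emit:
play_rows(steps=[[[0.0171,-0.0414,0,0,0,0,0],[0.0171,-0.0414,0,0,0,0,0],[0.0171,-0.0414,0,0,0,0,0],[0.0171,-0.0414,0,0,0,0,0],[0.0171,-0.0414,0,0,0,0,0],[0.0171,-0.0414,0,0,0,0,0],[0.0171,-0.0414,0,0,0,0,0],[0.0171,-0.0414,0,0,0,0,0],[0.0171,-0.0414,0,0,0,0,0],[0.0171,-0.0414,0,0,0,0,0],[0.0171,-0.0414,0,0,0,0,0]]])

```text
time_s: 2.9
tool_pos: [0.5555, 0.1911, 0.2003]
tool_rot: [180.0, -0.0, 15.9]
force: [0.8, -0.3, -0.0]
grip_width: 0.0009
grasp_force: 0.0
```

Emit:
play_rows(steps=[[[0,0,0,0,0,-0.08,0],[0,0,0,0,0,-0.08,0],[0,0,0,0,0,0,0]]])

```text
time_s: 3.2
tool_pos: [0.5552, 0.19, 0.1998]
tool_rot: [-180.0, 0.0, 25.2]
force: [0.9, 0.8, 0.2]
grip_width: 0.0003
grasp_force: 0.0
```

Emit:
play_rows(steps=[[[0,0,0.042,0,0,0,0],[0,0,0.042,0,0,0,0],[0,0,0.03,0,0,0,0],[0,0,0.012,0,0,0,0],[0,0,0,0,0,0,0]]])

```text
time_s: 3.7
tool_pos: [0.5544, 0.1887, 0.0726]
tool_rot: [-180.0, 0.2, 25.0]
force: [0.6, 0.5, 0.4]
grip_width: 0.0006
grasp_force: 0.0
```

```bash
cat > sim.py <<'E'
from h import *
def rect(cx,cy,hx,hy,a):
    return cv2.boxPoints(((cx*1000,cy*1000),(2000*hx,2000*hy),a))
def bar_angle(A,p,yaw,th0,hy=.015,hx=.0095):
    for th in np.arange(th0,-60,-.5):
        t=np.radians(th); b=rect(A[0]+.0225*np.cos(t),A[1]+.0225*np.sin(t),.0225,.005,th)
        area,_=cv2.intersectConvexConvex(b.astype(np.float32),rect(p[0],p[1],hx,hy,yaw).astype(np.float32))
        if area<.05: return th
A=np.array([.549,.141])
if __name__=="__main__":
    for yaw,p0,th0 in((25.2,np.array([.5552,.190]),35.4),(-14.8,None,-4.6)):
        t=np.radians(yaw); x=np.array([np.cos(t),np.sin(t)]); y=np.array([x[1],-x[0]])
        d=(p0-A)@x if p0 is not None else 0; d0=(p0-A)@y if p0 is not None else 0
        print(yaw,"start radial,tangential",d,d0)
        for r in(.028,.032,.036):
            print(r,[(s,float(bar_angle(A,A+r*x+s/1000*y,yaw,th0)-th0)) for s in range(-40,4,3)])
    c=read_camera("top"); cv2.imwrite("pics/t3.png",cv2.resize(c["frame"][135:255,225:375,::-1],None,fx=5,fy=5))
    c=read_camera("side"); cv2.imwrite("pics/s3.png",cv2.resize(c["frame"][100:250,235:385,::-1],None,fx=4,fy=4))
E
python3 sim.py
```

```text
25.2 start radial,tangential 0.026473113011977873 -0.04169669396313153
0.028 [(-40, 0.0), (-37, 0.0), (-34, 0.0), (-31, 0.0), (-28, 0.0), (-25, -2.5), (-22, -7.5), (-19, -13.5), (-16, -22.5), (-13, -31.5), (-10, -40.0), (-7, -47.5), (-4, -54.0), (-1, -59.5), (2, -64.0)]
0.032 [(-40, 0.0), (-37, 0.0), (-34, 0.0), (-31, 0.0), (-28, 0.0), (-25, -3.5), (-22, -7.5), (-19, -13.0), (-16, -20.5), (-13, -28.0), (-10, -35.0), (-7, -41.5), (-4, -47.5), (-1, -52.5), (2, -57.5)]
0.036 [(-40, 0.0), (-37, 0.0), (-34, 0.0), (-31, 0.0), (-28, 0.0), (-25, -4.0), (-22, -8.0), (-19, -12.5), (-16, -19.0), (-13, -25.5), (-10, -31.5), (-7, -37.0), (-4, -42.5), (-1, -47.5), (2, -52.0)]
-14.8 start radial,tangential 0 0Traceback (most recent call last):
  File "sim.py", line 16, in <module>
    print(r,[(s,float(bar_angle(A,A+r*x+s/1000*y,yaw,th0)-th0)) for s in range(-40,4,3)])
                      ~~~~~~~~~~~~~~~~~~~~~~~~~~~~~~~~~~~^~~~
TypeError: unsupported operand type(s) for -: 'NoneType' and 'float'
```

Emit:
play_rows(steps=[[[0.008,0.005,0,0,0,0,0],[0,0.005,0,0,0,0,0],[0,0.003,0,0,0,0,0],[0,0.003,0,0,0,0,0],[0,0.003,0,0,0,0,0],[0,0,0,0,0,0,0]]])

```text
time_s: 4.3
tool_pos: [0.571, 0.175, 0.0741]
tool_rot: [180.0, -0.0, 25.1]
force: [-0.5, 0.3, -0.5]
grip_width: 0.0009
grasp_force: 0.0
```

```bash
cat > look.py <<'E'
from h import *
import sys
k=sys.argv[1]
c=read_camera("top"); a=cv2.resize(c["frame"][185:265,235:345,::-1],None,fx=4,fy=4,interpolation=cv2.INTER_CUBIC)
c=read_camera("side"); b=cv2.resize(c["frame"][150:230,265:365,::-1],None,fx=3.5,fy=4,interpolation=cv2.INTER_CUBIC)
cv2.imwrite(f"pics/l{k}.png",np.hstack([a,b]))
o=get_obs(); print(o["tool_pos"],o["tool_rot"],o["force"])
E
python3 look.py 1
```

```text
[0.57059597 0.17571957 0.07396896] [1.79996432e+02 2.86376247e-05 2.51355716e+01] [ 0.13738698 -0.12536905  0.17453241]
```

View pics/l1.png

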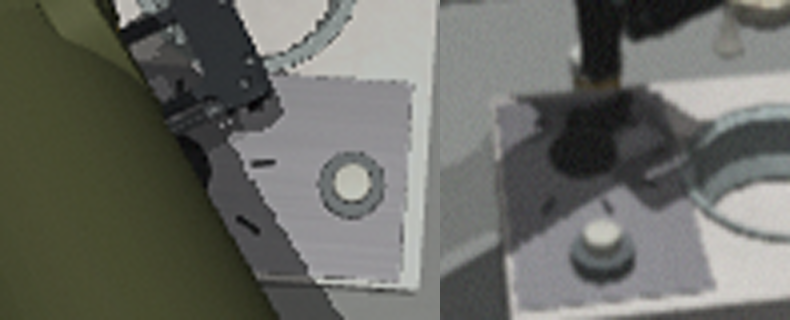

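The arm hides the selector from the top camera. The side view shows the finger behind the pointer, so I advance by small steps and use the force reading.

Emit:
play_rows(steps=[[[0,0.003,0,0,0,0,0],[0,0,0,0,0,0,0]]])

```text
time_s: 4.6
tool_pos: [0.5721, 0.1726, 0.0739]
tool_rot: [180.0, 0.0, 25.1]
force: [-0.2, -0.4, -1.3]
grip_width: 0.0004
grasp_force: 0.0
```

Emit:
play_rows(steps=[[[0,0.002,0,0,0,0,0],[0,0,0,0,0,0,0]]])

```text
time_s: 4.8
tool_pos: [0.5729, 0.1709, 0.0739]
tool_rot: [180.0, 0.0, 25.1]
force: [-0.3, -0.5, -0.2]
grip_width: 0.0006
grasp_force: 0.0
```

Emit:
play_rows(steps=[[[0,0.002,0,0,0,0,0],[0,0,0,0,0,0,0]]])

```text
time_s: 5.0
tool_pos: [0.5737, 0.169, 0.0739]
tool_rot: [180.0, 0.0, 25.1]
force: [0.8, -0.1, -0.3]
grip_width: 0.0002
grasp_force: 0.0
```

Emit:
play_rows(steps=[[[0,0.002,0,0,0,0,0],[0,0,0,0,0,0,0]]])

```text
time_s: 5.2
tool_pos: [0.5746, 0.1672, 0.0739]
tool_rot: [180.0, 0.0, 25.1]
force: [-0.5, 0.8, -0.9]
grip_width: 0.0006
grasp_force: 0.0
```

Emit:
play_rows(steps=[[[0,0.002,0,0,0,0,0],[0,0,0,0,0,0,0]]])

```text
time_s: 5.4
tool_pos: [0.5755, 0.1654, 0.0739]
tool_rot: [180.0, 0.0, 25.1]
force: [-0.5, 0.7, -0.1]
grip_width: 0.0007
grasp_force: 0.0
```

```bash
python3 look.py 2
```

```text
[0.57533801 0.16570873 0.07390548] [1.79994673e+02 4.04076389e-03 2.51368618e+01] [-0.68319208 -0.59925583  0.3025255 ]
```

View pics/l2.png

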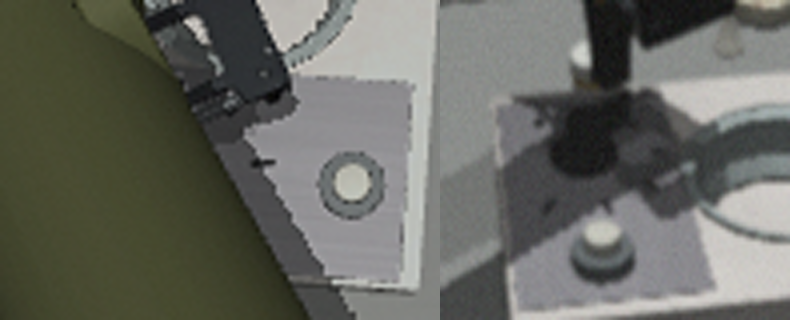

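The side view is too dark to show the bar's angle. I average the force and ask the network for the pointer.

```bash
cat > st.py <<'E'
from h import *
F=[]
for i in range(6):
    c=read_camera("side"); F.append(get_obs()["force"])
print(np.mean(F,0).round(2),np.std(F,0).round(2),get_obs()["tool_pos"].round(4))
for n in("pointer","selector_axis"):
    for s in silhouettes("side",n)[:2]: print(n,s["p"],np.round(s["extent"]),s["pixels"].sum())
# predicted bar tip / mid positions (side px) for settings
A=np.array([.549,.141,.06])
for th in(35.4,15.4,-4.6,-24.6,-44.6):
    t=np.radians(th); print(th,*[proj(c,A+[r*np.cos(t),r*np.sin(t),.03]).round(1) for r in(.012,.045)])
im=c["frame"][160:215,270:350,::-1]; im=(255*(im/255.)**.5).astype(np.uint8)
cv2.imwrite("pics/st.png",cv2.resize(im,None,fx=9,fy=9,interpolation=cv2.INTER_CUBIC))
E
python3 st.py
```

```text
[-0.02 -0.14 -0.26] [0.38 0.61 0.48] [0.5753 0.1658 0.0739]
pointer 0.72 [297. 171. 322. 197.] 325
selector_axis 0.83 [300. 170. 321. 195.] 351
35.4 [308.5 176. ] [317.8 170.9]
15.4 [309.5 176.7] [321.7 173.4]
-4.6 [310.  177.5] [323.7 176.5]
-24.6 [309.9 178.4] [323.5 179.9]
-44.6 [309.2 179.3] [321.  183.1]
```

View pics/st.png

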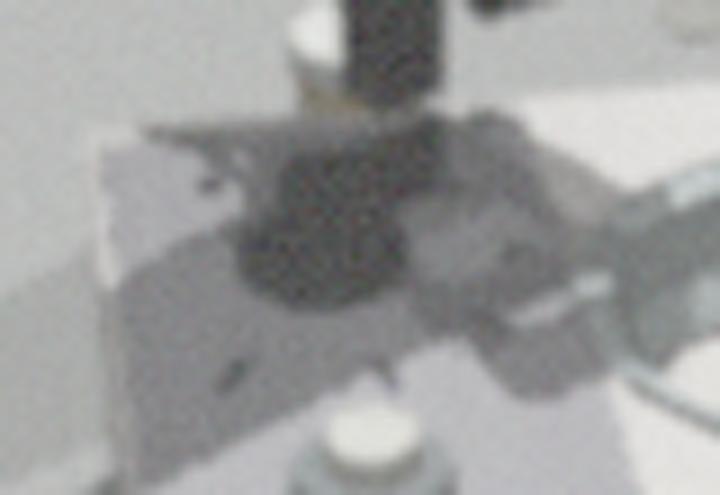

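The bar appears unmoved: its tip is still near (319,174). The finger ends just behind it, so it is thinner than I assumed. I keep advancing.

Emit:
play_rows(steps=[[[0,0.002,0,0,0,0,0],[0,0,0,0,0,0,0]]])

```text
time_s: 6.1
tool_pos: [0.5764, 0.1635, 0.0739]
tool_rot: [180.0, 0.0, 25.1]
force: [0.6, 0.4, -0.8]
grip_width: 0.0003
grasp_force: 0.0
```

Emit:
play_rows(steps=[[[0,0.002,0,0,0,0,0],[0,0,0,0,0,0,0]]])

```text
time_s: 6.3
tool_pos: [0.5772, 0.1617, 0.0739]
tool_rot: [180.0, 0.0, 25.1]
force: [-0.2, -0.5, -0.2]
grip_width: 0.0005
grasp_force: 0.0
```

```bash
python3 st.py; python3 -c "
from h import *
c=read_camera('side');print(proj(c,get_obs()['tool_pos']))"
```

```text
[-0.28 -0.08  0.19] [0.42 0.24 0.61] [0.577  0.1622 0.0739]
pointer 0.59 [295. 174. 320. 196.] 333
selector_axis 0.62 [297. 172. 321. 194.] 335
35.4 [308.5 176. ] [317.8 170.9]
15.4 [309.5 176.7] [321.7 173.4]
-4.6 [310.  177.5] [323.7 176.5]
-24.6 [309.9 178.4] [323.5 179.9]
-44.6 [309.2 179.3] [321.  183.1]
[314.81908389 177.90612001]
```

Run:
```python
from h import *
I=[read_camera("side")["frame"].astype(float) for i in range(12)]
im=np.mean(I,0)[160:205,280:340,::-1]; im=np.clip((im-10)*2.6,0,255).astype(np.uint8)
cv2.imwrite("pics/st2.png",cv2.resize(im,None,fx=12,fy=12,interpolation=cv2.INTER_CUBIC))
```

```text
(no output)
```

View pics/st2.png

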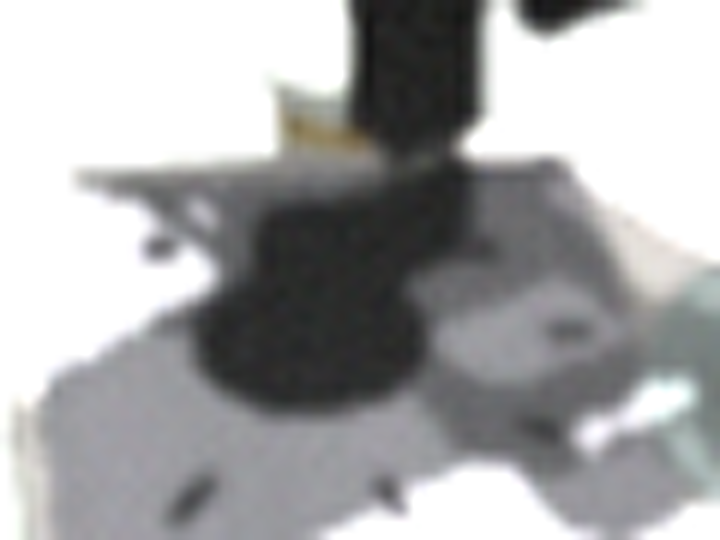

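The bar is unmoved, and a light strip shows between the dark finger end near (315,172) and the bar, although the TCP projects to (315,178). I check this numerically before going on.

Run:
```python
from h import *
I=[read_camera("side") for i in range(8)]; c=I[0]
f=np.mean([x["frame"].astype(float) for x in I],0)
print(f[164:186,308:324].mean(2).round().astype(int))
for z in(.074,.08,.09,.1): print(z,proj(c,[.577,.162,z]).round(1))
print("prev",proj(c,[.5706,.1757,.074]))
print("frame170",f[172,312:320].round())
V=np.array(c["view"]);print("side cam at",(-V[:3,:3].T@V[:3,3]).round(3))
```

```text
[[140  59  23  23  22  24  24  23  24  24  23  37  83 130 140 137]
 [134  57  26  22  25  22  25  24  23  23  23  38  83 131 140 139]
 [114  51  22  22  25  25  23  25  24  23  23  38  83 131 140 140]
 [ 90  45  23  24  26  24  23  26  22  22  23  38  81 131 140 139]
 [ 69  35  24  24  25  24  24  25  25  22  24  35  81 130 139 137]
 [ 61  34  24  25  24  25  25  24  22  24  23  40  87 131 138 139]
 [ 57  35  29  26  25  25  25  25  26  27  38  69 108 137 144 144]
 [ 54  47  38  33  25  24  26  27  30  35  64 111 140 149 151 149]
 [ 61  59  55  45  32  28  31  35  36  42  76 120 135 134 135 132]
 [ 60  64  59  53  38  33  38  38  36  31  45  70  79  79  78  77]
 [ 57  54  53  48  38  35  33  30  27  23  28  40  49  51  50  49]
 [ 46  45  41  39  33  30  26  27  26  24  29  39  47  49  51  50]
 [ 37  36  33  31  26  26  24  26  24  26  29  41  49  51  52  51]
 [ 27  27  28  26  25  25  26  27  24  28  31  40  48  53  51  51]
 [ 27  26  25  26  26  24  25  25  27  27  30  41  50  51  52  50]
 [ 25  27  25  26  26  28  27  25  27  26  30  40  46  49  50  52]
 [ 27  26  25  25  26  25  25  25  27  30  33  36  38  42  50  51]
 [ 27  27  26  25  24  24  27  28  32  37  39  37  39  44  50  53]
 [ 27  26  28  27  26  27  32  37  42  48  49  50  49  49  50  51]
 [ 26  27  27  27  25  32  39  50  50  51  52  52  51  52  52  52]
 [ 27  26  26  27  27  33  43  50  50  51  50  52  53  55  59  62]
 [ 27  27  27  26  27  28  37  44  51  52  54  58  59  61  68  67]]
0.074 [314.8 177.9]
0.08 [314.8 175.8]
0.09 [314.7 172.3]
0.1 [314.7 168.7]
prev [311.18485045 175.44932754]
frame170 [[ 33.  32.  32.]
 [ 28.  29.  29.]
 [ 31.  31.  30.]
 [ 34.  36.  34.]
 [ 37.  37.  35.]
 [ 42.  42.  42.]
 [ 77.  76.  75.]
 [122. 120. 118.]]
side cam at [ 0.413 -0.657  0.574]
```

Intensity shows a narrow pad tip continuing down behind the bar, so contact is still a few mm away. I continue.

Emit:
play_rows(steps=[[[0,0.002,0,0,0,0,0],[0,0,0,0,0,0,0]]])

```text
time_s: 7.95
tool_pos: [0.5781, 0.1599, 0.0739]
tool_rot: [180.0, 0.0, 25.1]
force: [0.8, -0.0, 0.5]
grip_width: 0.0007
grasp_force: 0.0
```

Emit:
play_rows(steps=[[[0,0.002,0,0,0,0,0],[0,0,0,0,0,0,0]]])

```text
time_s: 8.15
tool_pos: [0.5789, 0.1581, 0.0739]
tool_rot: [180.0, 0.0, 25.1]
force: [0.0, -0.4, 0.4]
grip_width: 0.0004
grasp_force: 0.0
```

Emit:
play_rows(steps=[[[0,0.002,0,0,0,0,0],[0,0,0,0,0,0,0]]])

```text
time_s: 8.35
tool_pos: [0.5798, 0.1563, 0.0739]
tool_rot: [180.0, 0.0, 25.1]
force: [0.5, -0.9, -0.0]
grip_width: 0.0006
grasp_force: 0.0
```

```bash
cat > dump.py <<'E'
from h import *
I=[];F=[]
for i in range(6): I.append(read_camera("side"));F.append(get_obs()["force"])
f=np.mean([x["frame"].astype(float) for x in I],0)
print(f[166:192,306:330].mean(2).round().astype(int)); print(np.mean(F,0).round(2),get_obs()["tool_pos"].round(4))
E
python3 dump.py
```

```text
[[177 184 184 159  84  29  24  23  26  23  23  23  25  23  28  58 106 135
  141 139 140 140 139 141]
 [114 126 129 109  61  26  25  24  23  22  21  24  25  23  28  58 105 135
  139 139 139 141 140 139]
 [ 78  79  82  71  44  28  24  24  26  22  25  25  24  24  28  57 107 136
  140 140 138 139 137 138]
 [ 69  73  71  62  41  26  24  22  24  25  23  24  23  21  25  59 107 136
  140 139 140 141 142 142]
 [ 63  65  61  58  39  28  26  27  24  23  24  24  24  25  29  63 111 138
  146 151 150 156 158 160]
 [ 59  57  56  53  41  30  27  25  24  25  25  22  25  30  46  82 128 149
  154 161 159 170 176 183]
 [ 64  61  59  56  54  46  36  31  25  24  26  26  29  42  66 102 139 145
  140 136 136 143 159 182]
 [ 61  64  62  61  61  55  46  34  29  24  26  27  30  46  67  93 112 109
   88  77  75  88 115 156]
 [ 57  57  58  55  48  47  38  33  28  24  24  26  27  41  54  61  67  63
   54  49  47  54  77 120]
 [ 50  50  47  44  41  38  33  29  25  25  24  22  28  39  48  50  50  49
   51  49  50  55  69 100]
 [ 38  39  35  34  34  30  29  25  27  27  26  26  30  38  49  50  50  50
   51  50  54  5
[... 866 characters left out ...]
50  50  51  54  53  53  57
   56  60  65  68  68  65]
 [ 26  25  24  26  26  27  28  27  31  39  47  51  51  52  53  58  62  66
   67  63  62  61  61  65]
 [ 28  27  28  25  28  27  26  26  29  37  50  53  58  58  60  67  70  70
   66  60  50  47  50  61]
 [ 27  28  27  26  26  23  26  27  28  35  51  59  66  67  70  70  71  69
   69  62  55  57  58  61]
 [ 28  26  27  26  28  30  26  27  28  37  52  61  68  70  70  70  69  71
   70  68  65  67  68  68]
 [ 28  28  29  29  28  25  27  30  35  40  51  56  63  66  69  70  70  70
   70  70  68  70  68  65]
 [ 27  28  28  28  25  28  28  33  41  47  51  50  52  57  66  70  71  71
   69  69  68  63  61  54]]
[0.05 0.11 0.2 ] [0.5795 0.1568 0.0739]
```

Emit:
play_rows(steps=[[[0,0.002,0,0,0,0,0],[0,0.001,0,0,0,0,0],[0,0,0,0,0,0,0]]])

```text
time_s: 8.95
tool_pos: [0.581, 0.1536, 0.0739]
tool_rot: [180.0, 0.0, 25.1]
force: [0.5, 0.2, -0.8]
grip_width: 0.0005
grasp_force: 0.0
```

Emit:
play_rows(steps=[[[0,0.002,0,0,0,0,0],[0,0.001,0,0,0,0,0],[0,0,0,0,0,0,0]]])

```text
time_s: 9.25
tool_pos: [0.5823, 0.151, 0.0739]
tool_rot: [180.0, 0.0, 25.1]
force: [-0.7, -0.2, 0.2]
grip_width: 0.0003
grasp_force: 0.0
```

```bash
python3 dump.py
```

```text
[[177 184 188 187 173 127  56  23  25  23  23  25  25  24  21  24  37  81
  131 141 140 135 133 133]
 [113 124 133 137 124  91  43  23  25  26  24  23  26  22  24  24  36  83
  130 141 140 140 142 140]
 [ 78  81  86  87  80  61  32  26  23  23  25  21  24  25  22  23  38  83
  129 141 139 139 139 139]
 [ 70  73  73  73  68  55  31  24  24  25  24  26  26  24  24  24  37  83
  132 141 140 140 140 141]
 [ 64  65  66  67  64  53  33  24  24  25  24  25  24  25  24  23  38  85
  138 154 155 156 159 159]
 [ 59  57  57  56  56  50  31  26  24  23  23  24  24  23  22  23  41  92
  148 166 168 176 184 184]
 [ 63  61  60  60  60  54  36  27  27  25  25  24  26  23  26  33  53 101
  142 151 152 158 172 183]
 [ 61  63  62  63  60  55  44  31  28  26  24  24  27  27  32  42  69 102
  123 114 110 115 132 154]
 [ 56  57  56  56  51  48  38  32  29  24  25  25  27  34  40  47  58  75
   87  71  63  66  76 104]
 [ 49  48  48  42  37  37  35  28  25  24  24  25  28  39  48  51  50  55
   59  52  50  48  54  74]
 [ 42  39  36  35  31  30  31  24  25  27  26  25  29  42  49  51  51  51
   51  49  51  5
[... 869 characters left out ...]
 52  50  50  51  49  51
   50  51  53  55  56  57]
 [ 27  27  27  27  26  26  29  27  28  39  49  50  50  49  52  49  51  52
   52  52  52  57  59  62]
 [ 29  27  29  25  27  28  26  26  28  36  49  48  50  54  51  53  52  56
   58  56  46  47  49  58]
 [ 25  25  27  27  27  26  23  26  27  34  49  51  52  54  56  58  60  67
   67  64  57  54  58  63]
 [ 27  24  27  27  26  25  27  26  28  36  46  52  54  60  66  68  69  69
   69  70  66  66  68  68]
 [ 29  28  29  28  26  25  27  28  33  41  48  53  58  65  68  72  69  70
   68  69  68  69  71  71]
 [ 28  28  27  29  28  26  30  36  40  48  51  51  54  58  65  69  71  71
   69  70  71  69  68  67]]
[-0.09  0.39  0.18] [0.5821 0.1514 0.0739]
```

The finger's visible end is at row 173–174, about 6 px above where the TCP projects. The bar has not moved and force is about 0, so the fingertips seem to be passing over the bar. I back off, lower carefully while watching force, and check.

Emit:
play_rows(steps=[[[0,-0.01,0,0,0,0,0],[0,-0.01,0,0,0,0,0],[0.002,-0.01,0,0,0,0,0],[0,0,0,0,0,0,0]]])

```text
time_s: 9.95
tool_pos: [0.5701, 0.1825, 0.0741]
tool_rot: [-179.9, -0.0, 25.4]
force: [0.8, 0.2, 0.9]
grip_width: 0.0004
grasp_force: 0.0
```

Emit:
play_rows(steps=[[[0,0,0.002,0,0,0,0],[0,0,0.002,0,0,0,0],[0,0,0.001,0,0,0,0],[0,0,0,0,0,0,0]]])

```text
time_s: 10.35
tool_pos: [0.5712, 0.1787, 0.0685]
tool_rot: [180.0, 0.0, 25.1]
force: [0.3, 0.1, -0.1]
grip_width: 0.0005
grasp_force: 0.0
```

Emit:
play_rows(steps=[[[0,0,0.001,0,0,0,0],[0,0,0.001,0,0,0,0],[0,0,0,0,0,0,0]]])

```text
time_s: 10.65
tool_pos: [0.5711, 0.1792, 0.0668]
tool_rot: [180.0, 0.0, 25.1]
force: [0.3, -0.6, 0.1]
grip_width: 0.0008
grasp_force: 0.0
```

Run:
```python
from h import *
I=[];F=[]
for i in range(6): I.append(read_camera("side"));F.append(get_obs()["force"])
f=np.mean([x["frame"].astype(float) for x in I],0)
o=get_obs();print(np.mean(F,0).round(2),o["tool_pos"].round(4),proj(I[0],o["tool_pos"]).round(1))
im=np.clip((f[140:200,270:340,::-1]-10)*2.2,0,255).astype(np.uint8)
cv2.imwrite("pics/st3.png",cv2.resize(im,None,fx=10,fy=10,interpolation=cv2.INTER_CUBIC))
```

```text
[0.36 0.2  0.17] [0.5712 0.1793 0.067 ] [311.2 177.1]
```

View pics/st3.png

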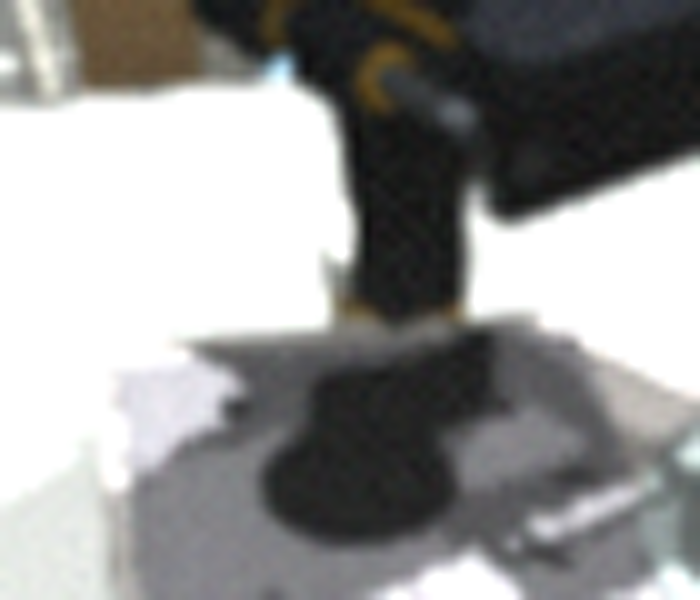

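The fingertips visibly end at (311,172) while the TCP projects to (311,177). So the closed fingers end some 15 mm short of the reported TCP. I lower further in small steps, watching the force.

Emit:
play_rows(steps=[[[0,0,0.002,0,0,0,0],[0,0,0.001,0,0,0,0],[0,0,0,0,0,0,0]]])

```text
time_s: 11.25
tool_pos: [0.571, 0.1792, 0.0636]
tool_rot: [-180.0, 0.0, 25.1]
force: [-1.1, -0.4, -0.3]
grip_width: 0.0002
grasp_force: 0.0
```

Emit:
play_rows(steps=[[[0,0,0.001,0,0,0,0],[0,0,0.001,0,0,0,0],[0,0,0,0,0,0,0]]])

```text
time_s: 11.55
tool_pos: [0.5711, 0.1793, 0.0617]
tool_rot: [-180.0, 0.0, 25.1]
force: [-0.7, -1.0, 0.0]
grip_width: 0.0006
grasp_force: 0.0
```

Emit:
play_rows(steps=[[[0,0,0.001,0,0,0,0],[0,0,0.001,0,0,0,0],[0,0,0,0,0,0,0]]])

```text
time_s: 11.85
tool_pos: [0.5711, 0.1793, 0.0598]
tool_rot: [180.0, 0.0, 25.1]
force: [-0.1, -1.2, 0.6]
grip_width: 0.0006
grasp_force: 0.0
```

Emit:
play_rows(steps=[[[0,0,0.001,0,0,0,0],[0,0,0.001,0,0,0,0],[0,0,0,0,0,0,0]]])

```text
time_s: 12.15
tool_pos: [0.5711, 0.1792, 0.0577]
tool_rot: [180.0, 0.0, 25.1]
force: [0.1, 0.1, -0.9]
grip_width: 0.0004
grasp_force: 0.0
```

Emit:
play_rows(steps=[[[0,0,0.001,0,0,0,0],[0,0,0.001,0,0,0,0],[0,0,0,0,0,0,0]]])

```text
time_s: 12.45
tool_pos: [0.5711, 0.1793, 0.0557]
tool_rot: [-180.0, 0.0, 25.1]
force: [-0.5, 0.1, -0.0]
grip_width: 0.001
grasp_force: 0.0
```

The TCP is now below deck level with no contact, which confirms the offset. I lower 2 mm more and push.

Emit:
play_rows(steps=[[[0,0,0.002,0,0,0,0],[0,0.003,0,0,0,0,0],[0,0,0,0,0,0,0]]])

```text
time_s: 12.75
tool_pos: [0.5726, 0.176, 0.0538]
tool_rot: [180.0, 0.0, 25.1]
force: [-0.1, -0.4, 0.2]
grip_width: 0.0003
grasp_force: 0.1
```

Emit:
play_rows(steps=[[[0,0.002,0,0,0,0,0],[0,0,0,0,0,0,0]]])

```text
time_s: 12.95
tool_pos: [0.5732, 0.1753, 0.0539]
tool_rot: [-180.0, -0.0, 25.2]
force: [-1.2, 1.3, 0.4]
grip_width: 0.0006
grasp_force: 0.8
```

Emit:
play_rows(steps=[[[0,0.002,0,0,0,0,0],[0,0,0,0,0,0,0]]])

```text
time_s: 13.15
tool_pos: [0.5744, 0.1734, 0.054]
tool_rot: [-180.0, -0.0, 25.2]
force: [0.9, 2.6, -0.3]
grip_width: 0.0003
grasp_force: 1.0
```

Emit:
play_rows(steps=[[[0,0.002,0,0,0,0,0],[0,0,0,0,0,0,0]]])

```text
time_s: 13.35
tool_pos: [0.5754, 0.1709, 0.0541]
tool_rot: [180.0, -0.0, 25.1]
force: [0.1, 2.7, -0.0]
grip_width: 0.0004
grasp_force: 0.8
```

Contact: the reaction is about 2.7 N.

Emit:
play_rows(steps=[[[0,0.002,0,0,0,0,0],[0,0,0,0,0,0,0]]])

```text
time_s: 13.55
tool_pos: [0.5762, 0.1688, 0.054]
tool_rot: [180.0, -0.0, 25.1]
force: [0.3, 2.8, 0.6]
grip_width: 0.0004
grasp_force: 0.6
```

Emit:
play_rows(steps=[[[0,0.002,0,0,0,0,0],[0,0,0,0,0,0,0]]])

```text
time_s: 13.75
tool_pos: [0.577, 0.1673, 0.054]
tool_rot: [180.0, -0.0, 25.1]
force: [-0.3, 1.5, 1.2]
grip_width: 0.0006
grasp_force: 0.8
```

Emit:
play_rows(steps=[[[0,0.002,0,0,0,0,0],[0,0,0,0,0,0,0]]])

```text
time_s: 13.95
tool_pos: [0.5777, 0.1648, 0.0538]
tool_rot: [179.9, 0.0, 25.1]
force: [-0.3, -0.1, 0.6]
grip_width: 0.0001
grasp_force: 0.2
```

```bash
python3 dump.py | tail -27
```

```text
[ 24  26  23  23  25  25  24  27  24  26  26  27  26  26  26  27  35  47
   50  51  51  50  51  60]
 [ 26  25  28  27  25  24  27  25  26  26  25  27  25  25  26  26  36  44
   49  49  51  50  50  55]
 [ 28  28  27  26  27  25  26  26  26  27  26  26  26  25  26  27  32  47
   50  50  52  51  50  52]
 [ 26  25  25  27  26  26  25  24  27  24  25  28  26  26  26  28  35  46
   50  53  51  53  51  52]
 [ 26  26  26  27  26  26  26  25  26  24  28  28  28  28  33  37  42  52
   55  57  60  61  56  51]
 [ 27  26  29  27  26  27  27  26  25  28  32  33  37  41  43  49  52  60
   66  66  70  68  65  56]
 [ 27  24  24  26  28  26  26  28  29  36  42  48  49  51  53  59  60  68
   71  69  69  70  67  64]
 [ 25  27  27  26  26  25  28  26  29  37  50  56  58  59  63  67  69  68
   69  65  62  61  62  64]
 [ 28  26  24  25  28  26  27  26  28  39  57  65  69  69  67  71  71  70
   68  59  49  49  49  59]
 [ 29  28  27  26  26  29  26  27  27  40  59  69  71  70  72  72  69  71
   69  64  56  56  58  59]
 [ 28  27  27  28  26  26  26  24  27  40  53  62  67  69  70  70  70  72
   68  68  66  64  63  60]
 [ 26  28  28  28  28  26  27  27  33  43  50  54  62  66  68  70  69  69
   69  63  62  59  53  52]
 [ 26  29  26  28  28  28  28  32  42  47  52  50  53  58  60  64  65  65
   62  56  55  53  52  50]]
[-0.34  0.05  0.02] [0.5774 0.1651 0.0537]
```

The force dropped to 0 and the bar's tip moved to column 322, so the selector is at setting 3. I back off, turn the tool 40° clockwise, and move to the bar's new side.

Emit:
play_rows(steps=[[[0,-0.01,0,0,0,0,0],[0,0,0,0,0,0.14,0],[0,0,0,0,0,0.14,0],[0,0,0,0,0,0.14,0],[0,0,0,0,0,0.14,0],[0,0,0,0,0,0.14,0],[0.011,0,0,0,0,0,0],[0.01,0,0,0,0,0,0],[0,0.004,0,0,0,0,0],[0,0,0,0,0,0,0]]])

```text
time_s: 15.25
tool_pos: [0.5928, 0.1645, 0.0536]
tool_rot: [180.0, 0.0, -15.0]
force: [0.4, 0.2, -1.3]
grip_width: 0.0007
grasp_force: 0.0
```

Emit:
play_rows(steps=[[[0,0.004,0,0,0,0,0],[0,0.004,0,0,0,0,0],[0,0.002,0,0,0,0,0],[0,0,0,0,0,0,0]]])

```text
time_s: 15.65
tool_pos: [0.5899, 0.1551, 0.0539]
tool_rot: [180.0, -0.0, -15.0]
force: [-0.0, 0.3, -0.8]
grip_width: 0.0007
grasp_force: 0.0
```

Emit:
play_rows(steps=[[[0,0.002,0,0,0,0,0],[0,0,0,0,0,0,0]]])

```text
time_s: 15.85
tool_pos: [0.5894, 0.1539, 0.054]
tool_rot: [-180.0, -0.0, -15.0]
force: [0.1, -0.1, -0.6]
grip_width: 0.0005
grasp_force: 0.1
```

Emit:
play_rows(steps=[[[0,0.002,0,0,0,0,0],[0,0,0,0,0,0,0]]])

```text
time_s: 16.05
tool_pos: [0.5893, 0.1526, 0.0541]
tool_rot: [-179.9, -0.0, -14.9]
force: [1.4, 1.6, -0.3]
grip_width: 0.0005
grasp_force: 1.0
```

Emit:
play_rows(steps=[[[0,0.002,0,0,0,0,0],[0,0,0,0,0,0,0]]])

```text
time_s: 16.25
tool_pos: [0.589, 0.15, 0.0542]
tool_rot: [-180.0, -0.1, -15.0]
force: [2.6, 0.9, -0.7]
grip_width: 0.0003
grasp_force: 1.0
```

Emit:
play_rows(steps=[[[0,0.002,0,0,0,0,0],[0,0,0,0,0,0,0]]])

```text
time_s: 16.45
tool_pos: [0.5879, 0.1476, 0.054]
tool_rot: [180.0, -0.0, -15.0]
force: [1.0, 1.2, -0.3]
grip_width: 0.0006
grasp_force: 0.7
```

Emit:
play_rows(steps=[[[0,0.002,0,0,0,0,0],[0,0,0,0,0,0,0]]])

```text
time_s: 16.65
tool_pos: [0.5873, 0.1458, 0.0539]
tool_rot: [180.0, 0.0, -15.0]
force: [0.5, 1.5, -0.1]
grip_width: 0.0008
grasp_force: 0.7
```

Emit:
play_rows(steps=[[[0,0.002,0,0,0,0,0],[0,0,0,0,0,0,0]]])

```text
time_s: 16.85
tool_pos: [0.5869, 0.1438, 0.0539]
tool_rot: [180.0, -0.0, -15.0]
force: [0.3, 1.5, -0.2]
grip_width: 0.0006
grasp_force: 0.7
```

Emit:
play_rows(steps=[[[0,0.001,0,0,0,0,0],[0,0,0,0,0,0,0]]])

```text
time_s: 17.05
tool_pos: [0.5863, 0.1426, 0.0537]
tool_rot: [179.9, 0.0, -15.0]
force: [0.9, 0.6, 0.0]
grip_width: 0.0005
grasp_force: 0.3
```

Emit:
play_rows(steps=[[[0,0.001,0,0,0,0,0],[0,0,0,0,0,0,0]]])

```text
time_s: 17.25
tool_pos: [0.5859, 0.1417, 0.0536]
tool_rot: [179.9, 0.1, -15.0]
force: [-0.1, 0.2, 0.2]
grip_width: 0.0006
grasp_force: 0.0
```

```bash
python3 dump.py | tail -1
```

```text
[-0.01 -0.07 -0.26] [0.5861 0.1422 0.0538]
```

It released again. I back off, lift, and move to the right, over the key but still high, to check with the cameras.

Emit:
play_rows(steps=[[[0,-0.01,0,0,0,0,0],[0,-0.01,0,0,0,0,0],[0,0,-0.03,0,0,0,0],[0,0,-0.045,0,0,0,0],[0,0,-0.045,0,0,0,0],[0,0,0,0,0,0,0]]])

```text
time_s: 18.15
tool_pos: [0.5956, 0.165, 0.1815]
tool_rot: [-179.6, -0.6, -14.9]
force: [0.9, 0.2, 1.1]
grip_width: 0.0005
grasp_force: 0.0
```

Run:
```python
from h import *
c=read_camera("side");o=get_obs();print(o["tool_pos"],o["tool_rot"],proj(c,o["tool_pos"]))
s=silhouettes("side","pointer"); print([(x["p"],np.round(x["extent"])) for x in s[:2]])
im=np.clip((c["frame"][100:220,260:420,::-1].astype(float)-10)*1.8,0,255).astype(np.uint8)
cv2.imwrite("pics/v.png",cv2.resize(im,None,fx=5,fy=5,interpolation=cv2.INTER_CUBIC))
```

```text
[0.59389256 0.16410677 0.17807792] [-179.77394073   -0.37928138  -14.88418599] [321.11547391 138.2289824 ]
[(0.66, array([297., 177., 323., 194.]))]
```

View pics/v.png

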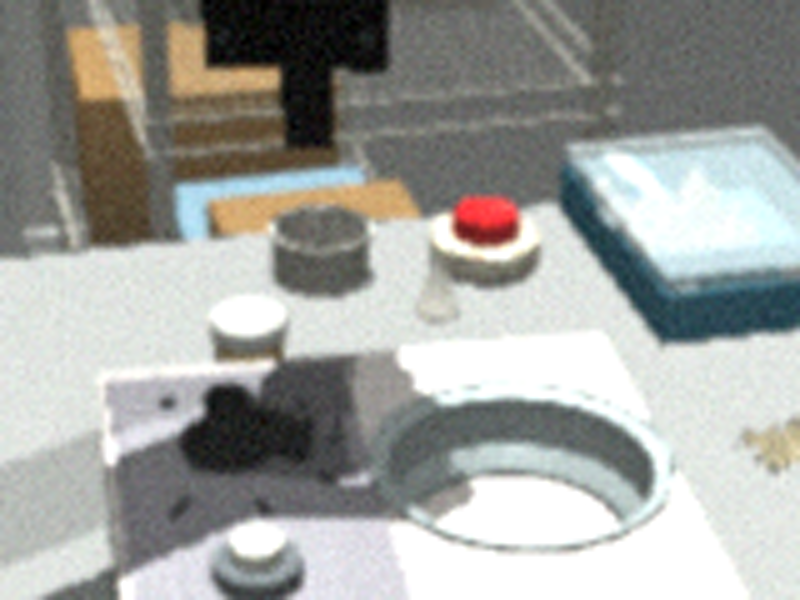

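The side picture shows the pointer lying toward bar 4: its tip is near (321,186), right-down of the hub, and bar 4 shows just beyond it. Now to the key.

Emit:
play_rows(steps=[[[-0.0045,0.0354,0,0,0,0,0],[-0.0045,0.0354,0,0,0,0,0],[-0.0045,0.0354,0,0,0,0,0],[-0.0045,0.0354,0,0,0,0,0],[0,0,0,0,0,0,0],[0,0,0,0,0,0,0]]])

```text
time_s: 18.85
tool_pos: [0.5367, 0.029, 0.1726]
tool_rot: [180.0, 0.1, -15.1]
force: [1.3, 0.4, -0.2]
grip_width: 0.0
grasp_force: 0.0
```

Run:
```python
from h import *
o=get_obs();print(o["tool_pos"],o["tool_rot"])
c=read_camera("side")
for n in("start_key_top",):
    print([(x["p"],np.round(x["extent"])) for x in silhouettes("side",n)[:2]], proj(c,[.54,.032,.082]), proj(c,o["tool_pos"]))
t=np.array(o["tool_pos"]);a=np.radians(o["tool_rot"][2]);d=np.array([.540,.032])-t[:2]
print("tool dx dy",d@[np.cos(a),np.sin(a)],d@[np.sin(a),-np.cos(a)])
s=silhouettes("side","pointer"); print([(x["p"],np.round(x["extent"])) for x in s[:2]])
c=read_camera("top"); s=silhouettes("top","pointer"); print([(x["p"],np.round(x["extent"])) for x in s[:2]],proj(c,[.549,.141,.09]))
```

```text
[0.53673349 0.02898748 0.17255086] [ 1.79975610e+02  1.26732965e-01 -1.50630906e+01]
[] [310.31782639 206.71947073] [308.11623404 171.34252254]
tool dx dy 0.002371376157996859 -0.003757921915332374
[(0.52, array([294., 176., 325., 196.]))]
[(0.41, array([266., 225., 287., 238.]))] [276.3165577  226.34123052]
```

Emit:
play_rows(steps=[[[0.002,-0.004,0.03,0,0,0,0],[0,0,0.035,0,0,0,0],[0,0,0.025,0,0,0,0],[0,0,0.007,0,0,0,0],[0,0,0,0,0,0,0],[0,0,0,0,0,0,0]]])

```text
time_s: 19.7
tool_pos: [0.5417, 0.0334, 0.0782]
tool_rot: [-180.0, -0.1, -14.9]
force: [0.8, -0.1, 0.1]
grip_width: 0.0007
grasp_force: 0.0
```

Emit:
play_rows(steps=[[[0,0,0.003,0,0,0,0],[0,0,0,0,0,0,0]]])

```text
time_s: 19.9
tool_pos: [0.5412, 0.0328, 0.0748]
tool_rot: [-180.0, -0.1, -15.0]
force: [-0.2, -0.2, -0.0]
grip_width: 0.0005
grasp_force: 0.0
```

Emit:
play_rows(steps=[[[0,0,0.003,0,0,0,0],[0,0,0,0,0,0,0]]])

```text
time_s: 20.1
tool_pos: [0.5405, 0.0327, 0.0709]
tool_rot: [180.0, -0.0, -15.0]
force: [0.5, -0.6, -0.1]
grip_width: 0.0006
grasp_force: 0.0
```

Emit:
play_rows(steps=[[[0,0,0.002,0,0,0,0],[0,0,0,0,0,0,0]]])

```text
time_s: 20.3
tool_pos: [0.5404, 0.0328, 0.0687]
tool_rot: [180.0, 0.0, -15.0]
force: [0.7, 0.0, 0.0]
grip_width: 0.0004
grasp_force: 0.0
```

Emit:
play_rows(steps=[[[0,0,0.002,0,0,0,0],[0,0,0,0,0,0,0]]])

```text
time_s: 20.5
tool_pos: [0.5403, 0.0328, 0.0666]
tool_rot: [180.0, 0.0, -15.0]
force: [-0.2, -0.1, 0.8]
grip_width: 0.0006
grasp_force: 0.0
```

Emit:
play_rows(steps=[[[0,0,0.002,0,0,0,0],[0,0,0,0,0,0,0]]])

```text
time_s: 20.7
tool_pos: [0.5403, 0.0328, 0.0646]
tool_rot: [180.0, 0.0, -15.0]
force: [-0.5, 0.7, 0.5]
grip_width: 0.0005
grasp_force: 0.0
```

Emit:
play_rows(steps=[[[0,0,0.002,0,0,0,0],[0,0,0,0,0,0,0]]])

```text
time_s: 20.9
tool_pos: [0.5403, 0.0328, 0.0626]
tool_rot: [180.0, 0.0, -15.0]
force: [-0.4, -1.3, 0.6]
grip_width: 0.0003
grasp_force: 0.0
```

Emit:
play_rows(steps=[[[0,0,0.001,0,0,0,0],[0,0,0,0,0,0,0]]])

```text
time_s: 21.1
tool_pos: [0.5405, 0.0328, 0.0618]
tool_rot: [180.0, 0.0, -15.0]
force: [-0.7, -0.8, 0.1]
grip_width: 0.0004
grasp_force: 0.0
```

Emit:
play_rows(steps=[[[0,0,0.001,0,0,0,0],[0,0,0,0,0,0,0]]])

```text
time_s: 21.3
tool_pos: [0.5405, 0.0328, 0.0608]
tool_rot: [180.0, 0.0, -15.0]
force: [-0.8, 0.2, 0.5]
grip_width: 0.0004
grasp_force: 0.0
```

Emit:
play_rows(steps=[[[0,0,0.002,0,0,0,0],[0,0,0,0,0,0,0]]])

```text
time_s: 21.5
tool_pos: [0.5407, 0.0328, 0.0589]
tool_rot: [-180.0, -0.0, -15.0]
force: [-1.0, -0.8, 1.5]
grip_width: 0.0005
grasp_force: 0.7
```

Emit:
play_rows(steps=[[[0,0,0.002,0,0,0,0],[0,0,0,0,0,0,0]]])

```text
time_s: 21.7
tool_pos: [0.5408, 0.0328, 0.057]
tool_rot: [-180.0, -0.0, -15.0]
force: [0.2, 0.4, 3.5]
grip_width: 0.0005
grasp_force: 1.2
```

Emit:
play_rows(steps=[[[0,0,0.001,0,0,0,0],[0,0,0,0,0,0,0]]])

```text
time_s: 21.9
tool_pos: [0.5408, 0.0328, 0.0561]
tool_rot: [-180.0, -0.0, -15.0]
force: [0.8, -0.8, 2.3]
grip_width: 0.0004
grasp_force: 1.4
```

Emit:
play_rows(steps=[[[0,0,0.001,0,0,0,0],[0,0,0,0,0,0,0]]])

```text
time_s: 22.1
tool_pos: [0.5408, 0.0329, 0.0551]
tool_rot: [-180.0, -0.0, -15.0]
force: [0.9, -0.5, 3.3]
grip_width: 0.0004
grasp_force: 1.6
```

Contact began near TCP z = 0.060, so fully down is about 0.054.

Emit:
play_rows(steps=[[[0,0,0.001,0,0,0,0],[0,0,0,0,0,0,0]]])

```text
time_s: 22.3
tool_pos: [0.5408, 0.0328, 0.054]
tool_rot: [-180.0, -0.0, -15.0]
force: [0.6, -0.1, 4.0]
grip_width: 0.0007
grasp_force: 1.9
```

Emit:
play_rows(steps=[[[0,0,0.001,0,0,0,0],[0,0,0,0,0,0,0]]])

```text
time_s: 22.5
tool_pos: [0.5408, 0.0328, 0.0537]
tool_rot: [180.0, -0.0, -15.0]
force: [-1.6, -0.2, 8.4]
grip_width: 0.0004
grasp_force: 4.2
```

The force jumped to 8 N with the tool stopped, so the key is bottomed. I release it and lift away.

Emit:
play_rows(steps=[[[0,0,0,0,0,0,0],[0,0,-0.01,0,0,0,0],[0,0,-0.03,0,0,0,0],[0,0,-0.05,0,0,0,0],[0,0,-0.05,0,0,0,0],[0,0.05,0,0,0,0,0],[0,0.05,0,0,0,0,0],[0,0.05,0,0,0,0,0],[0,0.05,0,0,0,0,0],[0,0.05,0,0,0,0,0],[0,0,0,0,0,0,0]]])

```text
time_s: 23.6
tool_pos: [0.4719, -0.2172, 0.1923]
tool_rot: [179.8, 0.1, -15.7]
force: [-0.4, 0.0, -0.4]
grip_width: 0.0005
grasp_force: 0.0
```

Run:
```python
from h import *
print(get_obs()["tool_pos"])
c=read_camera("top")
cv2.imwrite("pics/end.png",cv2.resize(c["frame"][135:255,195:385,::-1],None,fx=4,fy=4,interpolation=cv2.INTER_CUBIC))
for n in("melter","cream_jar","nozzle","cutter","pointer"):
    print(n,[(x["p"],np.round(x["extent"],1)) for x in silhouettes("top",n)[:1]])
```

```text
[ 0.47194713 -0.21719976  0.1923309 ]
melter [(0.97, array([243. , 142.2, 344.9, 257.9]))]
cream_jar [(0.72, array([240.4, 142.6, 345.6, 257.7]))]
nozzle [(0.64, array([356.2, 229.4, 366.4, 242.9]))]
cutter [(0.66, array([363.5, 184.7, 378. , 199.7]))]
pointer [(0.78, array([268.9, 213. , 289.8, 238.7]))]
```

View pics/end.png

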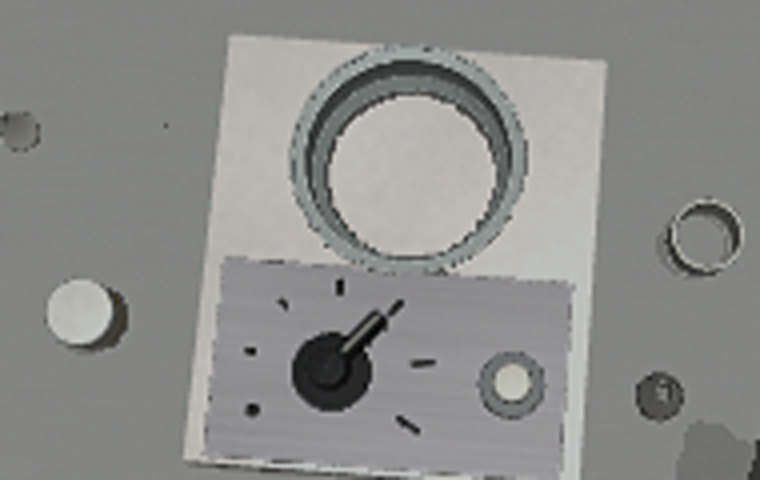

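The final top view shows the pointer on the fourth bar (bar at (397,307) in the crop). The key at (513,382) is clear of the arm, and the jar, nozzle, cutter and melter are where they were.

```bash
python3 -c "
from cell import *
print(sign_off())"
```

```text
the job is handed in; nothing more can be done
None
```

The selector is on setting 4 and the start key was pressed to its stop and let go; the melter, jar, nozzle and cutter show no visible movement, and the job is handed in, though sign-off returned no verdict.

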